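# Closet light on, night level

## Task

Turn on the closet light by pushing the lever of the toggle switch all the way over to its other side, then lightly press the round push button right down to set the light to night level, let it spring back up and draw away. Use only the fingertips and do not force either control; leave the square push button and its box alone, and leave the headlamp, flashlight, whistle and tray where they lie.

Things in the scene. Friction and masses are not known exactly. Their poses are not given: they have to be found in the camera images.
- light_switch: White switch box, 76 x 76 mm and 30 mm high, fixed to the ledge, with a black toggle lever in the middle of its top. Origin: centre of the underside. The box's z points up; the lever swings in the box's x-z plane, hinged about the box's y axis at a point 30 mm above the origin.
- light_lever (a joint): Toggle lever, a black rod 10 mm thick and 40 mm long from hinge to the centre of its 13 mm ball tip. 0 rad: light off, leaning 0.45 rad from upright towards the box's -x; 0.9 rad: end stop, light on, leaning 0.45 rad towards the box's +x. It starts at or near off. It stays where it is left; about 2 N at the tip moves it. A load over 25 N breaks it.
- lever_tip (a point): Centre of the lever's 13 mm ball tip; about 66 mm above the ledge at either end of the swing, 70 mm upright.
- dimmer_switch: White switch box, 76 x 76 mm and 30 mm high, fixed to the ledge, with a round black push button in the middle of its top. Origin: centre of the underside, z up.
- round_button (a joint): Round push button, 32 mm diameter, pressed straight down. 0: up, 0.008 m: fully down; it counts as pressed beyond 0.005 m. The spring takes 1.5 N to start moving and 5 N to hold fully down, and brings it back up. A load over 25 N breaks it.
- round_top (a point): Centre of the round button's top face, 44 mm above the ledge when up, 36 mm when fully down.
- fan_switch: White switch box like the others, 76 x 76 x 30 mm, fixed to the ledge, with a square black push button in the middle: the closet fan, to be left untouched. Origin: centre of the underside, z up.
- square_button (a joint): Square push button, 30 x 30 mm, its top 44 mm above the ledge when up. 0: up, 0.008 m: fully down. Leave it alone.
- headlamp: Headlamp unit without strap, 62 mm wide, 48 mm deep, 44 mm high, loose on the ledge. Origin: centre of the underside. Leave it where it is.
- flashlight: Small aluminium flashlight lying on its side, 116 mm long, 32 mm thick at the head, loose. Origin: on the ledge under its middle; its head points along its own x. Leave it where it is.
- whistle: Plastic whistle, 45 mm long, 18 mm wide, 20 mm high, loose. Origin: on the ledge under its middle. Leave it where it is.
- tray: Clear acrylic tray, 100 x 140 mm and 28 mm high, with two spare cells in it, loose. Origin: centre of the underside. Leave it where it is.
Not all that is in view belongs to the job. Leave any green look-alike of the light_switch alone. What is shaped like the dimmer_switch but yellow is not meant.

How it is judged:
By the outcome, as a careful person would: the job done as asked, in the order asked, and still so for the second after the job is handed in, with the robot touching nothing.
It also fails if it takes over 45 s, if anything falls off the work surface, if the arm or the gripper's body presses on something with over 40 N, if the wrist force passes 120 N, or if a joint passes its speed limit or range.

## Robot

A 6-joint arm with a two-finger parallel gripper is mounted at the origin on the work surface. World frame = base frame: x ahead of the robot, y to its left, z up, the work surface at z = 0. Lengths are in m, angles in rad, forces in N, time in s.
With the tool pointing down it reaches from about 0.35 to 0.775 m from the base axis. Payload 7.3 kg.
Tool frame: the origin (TCP) lies at the very end of the fingers, on their centre line; the grasp point (between the pads) lies 19 mm behind it (pinch_z is the distance from the TCP to the grasp point, in m); z points along the fingers, y is the line along which they close (so a half turn about z gives the same grasp; the last joint's range is limited). The gripper opens to 92 mm and grips with 3 to 60 N. Pads are 19 mm wide; open, the fingers measure 130 mm over their backs; the gripper's body (75 mm by 190 mm) begins 47 mm behind the grasp point.
Start: joints at [1.168, 0.342, 1.524, -0, 1.275, -0.146], TCP at [0.133, 0.508, 0.187] pointing down, gripper open.
Joint ranges: [-2.53, 2.53], [-0.77, 2.02], [0.04, 2.7], [-1, 4.14], [0.28, 2.66], [-3.11, 3.11]. Speed limits (rad/s): [2.57, 2.57, 3.14, 3.14, 3.14, 3.14].

## Interface

Orientations are given as [roll, pitch, yaw] about the fixed x, y, z axes, in that order (R = Rz(yaw) Ry(pitch) Rx(roll)).
In Python, from cell import * gives the robot as it stands.
- The arm moves only by the tool arm_command, never from a script. Its arguments are lists of equal length, an entry for each row: "fingers": the gripper command: -1 is fully open, 1 is shut, values between are in proportion; "travel": the shift along the tool's x, y, z in m, a list of three; "dr": the turn, a rotation vector about the tool's x, y, z in degrees, a list of three. In form: {"fingers": [fingers, ...], "travel": [[x, y, z], ...], "dr": [[wx, wy, wz], ...]}. A call has 1 to 8 rows; each row is the pose to reach, as a shift and turn from the pose commanded when the call began, along the tool's axes at that moment; what a row does not reach only later rows make up. A row lasts 1/12 s, in which the tool goes at most 41.7 mm and 7.16 degrees, less where a joint would pass 70% of its speed; a pose out of reach is approached as far as the arm can. A call with a gripper value outside its range is refused whole. The fingers move at their own pace and stop on an object; "squeeze" is the grip in N (left out, the last holds). Time passes only in rows, so rows that repeat a pose let the fingers close. It gives the time, the measured TCP pose, the force, the opening and the grip force at its end, in the units of the state.
- observe(): the state, without advancing time (a new reading comes with each control period).
- read_camera(name): name is "scene" or "top" or "wrist"; returns a dict with "color" (400x640x3 uint8, blue, green, red), "z_map" (400x640 float32, m along the optical axis (not along the pixel's ray), 0 where there is no reading), "fx", "fy", "cx", "cy" (pixels), "R" (3x3) and "t" (3): a world point X has camera coordinates R X + t. Camera axes: x right, y down, z forward; pixel columns grow to the right and rows downward; lengths in m; the calibration is good to about 2 mm. A picture is of the moment at which its call begins.
- hand_in(): hands the job in; it is judged then, once.
The state is a dict: "time": time; "qpos": joint angles; "qvel": joint speeds; "joint_efforts": joint torques, N m; "tool_pos": TCP position; "tool_rot": TCP orientation; "contact_force": force on the tool from outside, world axes, zero at the start; "torque": the same for the moment, N m; "opening": finger opening in m; "grip_force": force on a finger pad.
Only numpy, scipy, OpenCV 4.12 (cv2) and the standard library are available. Lean on these libraries where they do the work, as an engineer would, in place of code of your own. Each camera call takes 0.05 s, during which the arm holds its last target. There are 200 camera calls.

## Working session

There is one attempt and no reset: what is moved stays moved. The work goes in short steps, Python scripts to look and compute and a tool call to move; the robot and the scene stay as the last step left them, time stands still between calls to the robot, and variables do not carry over. Pictures are saved under pics/ and viewed, at most 10 in all, crops included, and the job is handed in when it is done.

Besides the shell and the picture viewer there is one more tool, called as a command line: name --argument value ..., lists and objects as JSON in quotes. arm_command: Moves the arm, as the interface text tells. Its arguments: {"type":"object","properties":{"fingers":{"type":"array","items":{"type":"number"}},"travel":{"type":"array","items":{"type":"array","items":{"type":"number"}}},"dr":{"type":"array","items":{"type":"array","items":{"type":"number"}}},"squeeze":{"type":"number"}},"required":["fingers","travel","dr"]}

```bash
mkdir -p pics
python3 - <<'E'
from cell import *
import cv2,pickle
d={n:read_camera(n) for n in("scene","top")}
pickle.dump(d,open("v.pkl","wb"))
for n in d: cv2.imwrite(f"pics/{n}1.png",d[n]["color"])
s=observe();print(s["time"],s["tool_pos"],s["tool_rot"],s["opening"])
E
```

```text
0.1 [0.13314883 0.50739745 0.18671891] [-3.14021733e+00 -2.09354668e-04  2.88480634e+00] 0.09177483098127015
```

View pics/top1.png

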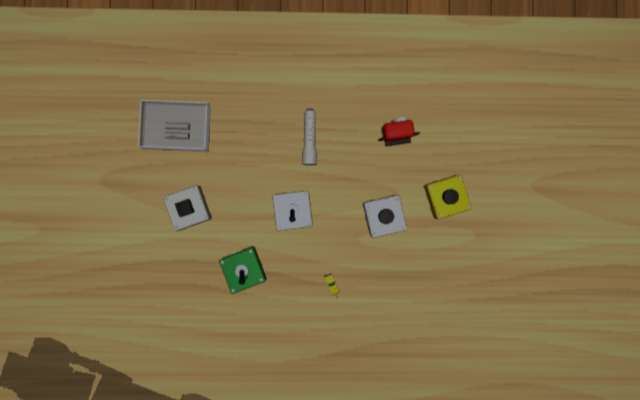

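View pics/scene1.png

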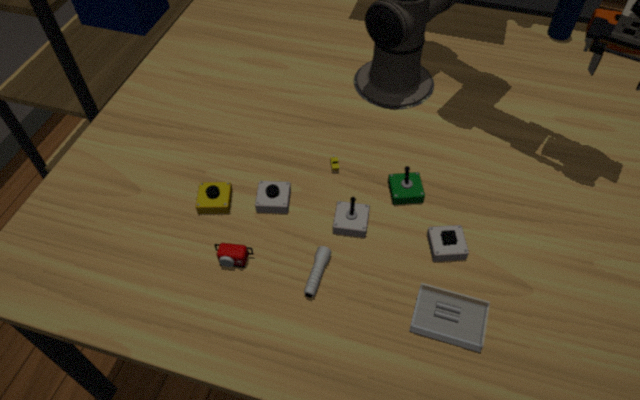

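Top view: the toggle candidates are the white box (293,211) and the green one (243,271); white fits and green is excluded. The round-button candidates are the white box (385,216) and the yellow one (449,197); white fits. The square button at (186,208) is the fan, so I leave it alone. Next I measure, with one enlarged crop to confirm.

```bash
cat > h.py <<'E'
import numpy as np,cv2
def ray(c,u,v,z):
    C=-c["R"].T@c["t"]; d=c["R"].T@np.array([(u-c["cx"])/c["fx"],(v-c["cy"])/c["fy"],1]); return C+d*(z-C[2])/d[2]
def blobs(m,lo,hi):
    return [c for c in cv2.findContours(m.astype(np.uint8),cv2.RETR_EXTERNAL,cv2.CHAIN_APPROX_NONE)[0] if lo<cv2.contourArea(c)<hi]
E
python3 - <<'E'
from h import *; import pickle
d=pickle.load(open("v.pkl","rb")); c=d["top"]; im=c["color"]
print(c["fx"],-c["R"].T@c["t"]); print(c["R"].round(3).tolist())
hsv=cv2.cvtColor(im,cv2.COLOR_BGR2HSV)
for (u,v) in [(293,211),(385,216),(186,208)]:
    w=np.zeros(im.shape[:2],bool); w[v-32:v+32,u-32:u+32]=1
    for k in blobs(w&(hsv[...,1]<60)&(hsv[...,2]>110),300,3000):
        r=cv2.minAreaRect(k); P=ray(c,*r[0],.03)
        cor=[ray(c,*p,.03)[:2].round(4).tolist() for p in cv2.boxPoints(r)]
        print("box",r,P.round(4),cor)
    for k in blobs(w&(hsv[...,2]<60),20,600):
        r=cv2.minAreaRect(k); m=cv2.moments(k); print("dark",r, ray(c,m["m10"]/m["m00"],m["m01"]/m["m00"],.044).round(4), [ray(c,*p,.066).round(4)[:2].tolist() for p in cv2.boxPoints(r)])
    print("z", (c["z_map"][v-20:v+20,u-20:u+20]).min(), c["z_map"][v+25,u])
crop=np.hstack([cv2.resize(im[181:241,263:323],(400,400),interpolation=2),cv2.resize(im[186:246,355:415],(400,400),interpolation=2)])
cv2.imwrite("pics/crop1.png",crop)
E
```

```text
456.75102136309687 [ 0.50882773 -0.04255302  0.97270077]
[[0.013, -1.0, 0.012], [-0.999, -0.014, -0.035], [0.035, -0.011, -0.999]]
box ((291.9615783691406, 210.1923065185547), (36.34217834472656, 36.0941047668457), 82.87498474121094) [0.5198 0.0134 0.03  ] [[0.5518, 0.0555], [0.5621, -0.0182], [0.4878, -0.0286], [0.4777, 0.045]]
dark ((292.0, 215.0), (4.0, 12.0), 0.0) [0.5088 0.0129 0.044 ] [[0.4979, 0.0149], [0.5217, 0.0152], [0.5218, 0.0073], [0.498, 0.0069]]
z 0.0 0.9694543
box ((385.379150390625, 216.1432342529297), (35.97752380371094, 35.60275650024414), 77.00537872314453) [ 0.5101 -0.1796  0.03  ] [[0.5375, -0.1351], [0.555, -0.2068], [0.4828, -0.2241], [0.4654, -0.1525]]
dark ((385.50006103515625, 216.00001525878906), (13.86362075805664, 14.310833930969238), 63.43495178222656) [ 0.5105 -0.178   0.044 ] [[0.5161, -0.1556], [0.5291, -0.181], [0.5047, -0.1935], [0.4916, -0.1682]]
z 0.0 0.97099274
box ((185.2941436767578, 207.82351684570312), (36.18979263305664, 36.055259704589844), 70.34617614746094) [0.5217 0.2327 0.03  ] [[0.5436, 0.2805], [0.5696, 0.2115], [0.4998, 0.1849], [0.474, 0.2539]]
dark ((184.2260284423828, 207.6027374267578), (13.927896499633789, 15.449432373046875), 69.44395446777344) [0.522  0.2307 0.044 ] [[0.5289, 0.2436], [0.54, 0.2153], [0.5143, 0.2051], [0.5032, 0.2333]]
dark ((204.5345458984375, 202.31292724609375), (32.5631103515625, 1.934909701347351), 70.70995330810547) [0.532  0.1898 0.044 ] [[0.5623, 0.1976], [0.5636, 0.194], [0.503, 0.1714], [0.5017, 0.175]]
z 0.0 0.9636435
```

View pics/crop1.png

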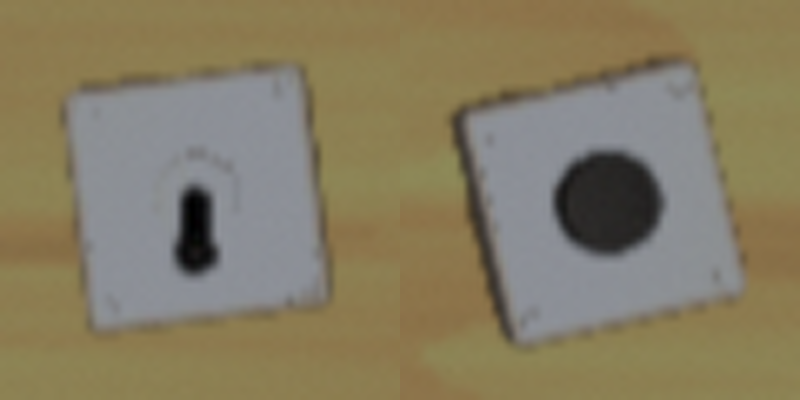

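The crop shows the white toggle, lever ball at about (292,218) leaning towards the robot (−x), and the white box's round button at about (385.5,216). The measured tip, about (0.503, 0.011), agrees with the geometry (17.4 mm from the box centre). Box yaw is about 8°. I approach with the fingers closed.

arm_command --fingers '[1,1,1,1,1,1,1,1]' --travel '[[-0.444,-0.403,0.03],[-0.444,-0.403,0.03],[-0.444,-0.403,0.03],[-0.444,-0.403,0.03],[-0.444,-0.403,0.03],[-0.444,-0.403,0.03],[-0.444,-0.403,0.03],[-0.444,-0.403,0.03]]' --dr '[[0,0,-22.7],[0,0,-22.7],[0,0,-22.7],[0,0,-22.7],[0,0,-22.7],[0,0,-22.7],[0,0,-22.7],[0,0,-22.7]]' --squeeze 5

```text
time: 0.77
tool_pos: [0.3095, 0.2363, 0.1711]
tool_rot: [3.142, 0.0, -3.002]
contact_force: [0.4, 0.9, 0.3]
opening: 0.0431
grip_force: 0.0
```

```bash
cat > g.py <<'E'
import sys; from cell import *; import numpy as np
from scipy.spatial.transform import Rotation as Ro
s=observe(); p=np.array(s["tool_pos"]); R=Ro.from_euler("xyz",s["tool_rot"])
t=np.array(list(map(float,sys.argv[1:4]))); Rt=Ro.from_euler("xyz",[np.pi,0,np.radians(float(sys.argv[4]))])
print(s["time"],p.round(4),np.round(s["tool_rot"],3),"travel",R.inv().apply(t-p).round(4),"dr",(R.inv()*Rt).as_rotvec(degrees=True).round(2),np.round(s["contact_force"],2),s["opening"])
E
python3 g.py .4606 .005 .15 188
```

```text
0.7667 [0.3095 0.2363 0.1711] [ 3.142  0.    -3.002] travel [-0.1173 -0.2502  0.0211] dr [0.   0.   0.02] [0.36 0.87 0.25] 0.04310930620220311
```

arm_command --fingers '[1,1,1,1,1,1,1,1]' --travel '[[-0.117,-0.25,0.02],[-0.117,-0.25,0.02],[-0.117,-0.25,0.02],[-0.117,-0.25,0.02],[-0.117,-0.25,0.02],[-0.117,-0.25,0.02],[-0.117,-0.25,0.02],[-0.117,-0.25,0.02]]' --dr '[[0,0,0],[0,0,0],[0,0,0],[0,0,0],[0,0,0],[0,0,0],[0,0,0],[0,0,0]]'

```text
time: 1.43
tool_pos: [0.4621, 0.0027, 0.1505]
tool_rot: [-3.14, 0.0, -3.007]
contact_force: [-0.2, 0.1, 0.1]
opening: 0.0005
grip_force: 0.0
```

```bash
python3 - <<'E'
from h import *; from cell import *
c=read_camera("wrist"); cv2.imwrite("pics/w1.png",c["color"])
P=[.5027,.011,.066]; q=c["R"]@P+c["t"]; print("tip pred",q[:2]/q[2]*c["fx"]+[c["cx"],c["cy"]])
E
python3 g.py .4606 .005 .053 188
```

```text
tip pred [324.3936862  237.22433225]
1.4833 [0.4604 0.0048 0.1505] [ 3.141e+00 -1.000e-03 -3.006e+00] travel [-0.0003  0.0001  0.0975] dr [ 0.02 -0.06 -0.24] [-0.4   0.79 -0.46] 0.0005088081992008116
```

View pics/w1.png

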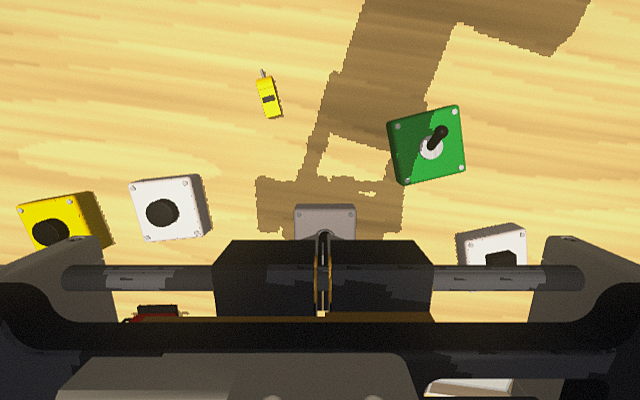

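The wrist view shows the lever tip at about (322,236), against (324,237) predicted, so the fingers are in line with it. I descend behind the lever.

arm_command --fingers '[1,1,1,1,1,1,1,1]' --travel '[[0,0,0.03],[0,0,0.06],[0,0,0.085],[0,0,0.0975],[0,0,0.0975],[-0.008,0,0.0975],[-0.016,0,0.0975],[-0.016,0,0.0975]]' --dr '[[0,0,0],[0,0,0],[0,0,0],[0,0,0],[0,0,0],[0,0,0],[0,0,0],[0,0,0]]'

```text
time: 2.15
tool_pos: [0.4787, 0.0093, 0.0553]
tool_rot: [-3.14, 0.005, -3.002]
contact_force: [-0.2, -0.1, 0.8]
opening: 0.001
grip_force: 0.0
```

arm_command --fingers '[1,1,1,1,1,1,1,1]' --travel '[[-0.004,0,0],[-0.008,0,0],[-0.012,0,0],[-0.016,0,0],[-0.02,0,0],[-0.024,0,0],[-0.024,0,0],[-0.024,0,0]]' --dr '[[0,0,0],[0,0,0],[0,0,0],[0,0,0],[0,0,0],[0,0,0],[0,0,0],[0,0,0]]'

```text
time: 2.82
tool_pos: [0.4995, 0.0124, 0.0536]
tool_rot: [3.141, -0.0, -3.002]
contact_force: [0.3, -0.3, 0.1]
opening: 0.0004
grip_force: 0.0
```

```bash
python3 g.py .5214 .0136 .053 188
```

```text
2.8167 [0.4995 0.0124 0.0536] [ 3.141 -0.    -3.002] travel [-0.0219 -0.0019  0.0006] dr [ 0.01 -0.01 -0.01] [ 0.3  -0.26  0.1 ] 0.0003739072541207784
```

Run:
```python
from h import *; from cell import *
a=read_camera("scene")["color"][140:260,300:420]; b=read_camera("top")["color"][170:250,253:333]
cv2.imwrite("pics/c2.png",np.hstack([cv2.resize(a,(400,400),interpolation=2),cv2.resize(b,(400,400),interpolation=2)]))
```

```text
(no output)
```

View pics/c2.png

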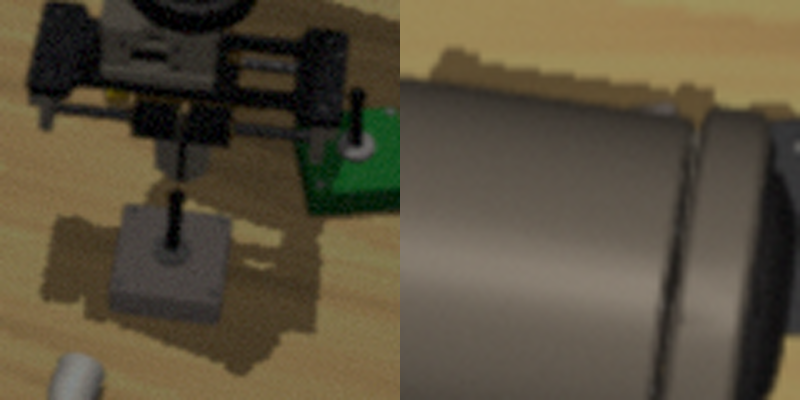

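Run:
```python
from h import *; from cell import *; import pickle
c=read_camera("scene"); old=pickle.load(open("v.pkl","rb"))["scene"]["color"]
def pr(P): q=c["R"]@np.array(P)+c["t"]; return ((q[:2]/q[2]*c["fx"]+[c["cx"],c["cy"]]-[300,140])*400/120).round(0)
for n,P in dict(tcp=[.4995,.0124,.0536],up=[.4995,.0124,.1],hinge=[.52,.0134,.03],tip0=[.5027,.011,.066],tipup=[.52,.0134,.07],tipon=[.5374,.0158,.066],boxc1=[.5518,.0555,.03],boxc2=[.5621,-.0182,.03]).items(): print(n,pr(P))
cv2.imwrite("pics/c3.png",np.hstack([cv2.resize(i[160:220,325:385],(400,400),interpolation=2) for i in(old,c["color"])])*2)
```

```text
tcp [182. 204.]
up [185. 160.]
hinge [174. 248.]
tip0 [180. 195.]
tipup [176. 212.]
tipon [173. 237.]
boxc1 [223. 300.]
boxc2 [112. 286.]
```

View pics/c3.png

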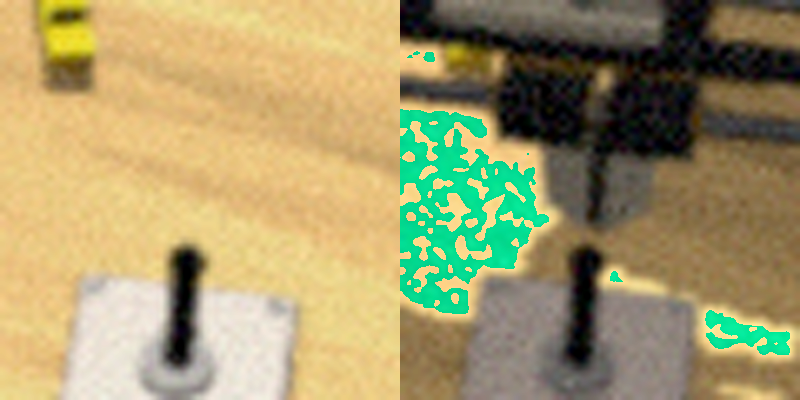

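Run:
```python
from h import *; from cell import *
c=read_camera("scene"); s=observe(); print(s["tool_pos"],s["qpos"])
def pt(u,v):
    z=c["z_map"][v,u]; return (c["R"].T@(np.array([(u-c["cx"])/c["fx"]*z,(v-c["cy"])/c["fy"]*z,z])-c["t"])).round(3) if z else None
for u,v in [(354,190),(354,192),(354,193),(354,194),(350,188),(358,188),(361,186),(352,199),(353,199),(352,205),(345,207)]: print(u,v,pt(u,v))
```

```text
[0.49916311 0.01241254 0.05373969] [-1.28797691e-01  4.50012553e-01  1.77347373e+00  8.16070402e-05
  9.18343369e-01 -1.83902032e+00]
354 190 [0.511 0.012 0.107]
354 192 [0.511 0.012 0.099]
354 193 [0.51  0.012 0.095]
354 194 [ 0.436 -0.004 -0.003]
350 188 [0.513 0.003 0.112]
358 188 [0.512 0.021 0.117]
361 186 [0.508 0.026 0.122]
352 199 [0.507 0.008 0.069]
353 199 [0.506 0.01  0.068]
352 205 [0.515 0.01  0.057]
345 207 [ 0.505 -0.008  0.031]
```

The depth shows the true fingertip end near z≈0.092 while the reported TCP is 0.054, so the fingers passed above the lever without touching it. I back off and lower gradually while watching the force.

arm_command --fingers '[1,1,1,1,1,1,1,1]' --travel '[[0.02,0,0],[0.04,0,0],[0.04,0,0],[0.04,0,0.01],[0.04,0,0.018],[0.04,0,0.024],[0.04,0,0.024],[0.04,0,0.024]]' --dr '[[0,0,0],[0,0,0],[0,0,0],[0,0,0],[0,0,0],[0,0,0],[0,0,0],[0,0,0]]'

```text
time: 3.68
tool_pos: [0.4597, 0.0069, 0.0293]
tool_rot: [3.141, -0.001, -3.002]
contact_force: [-0.2, 0.8, 0.2]
opening: 0.0004
grip_force: 0.0
```

Run:
```python
from h import *; from cell import *
c=read_camera("scene"); s=observe(); print(s["tool_pos"],s["contact_force"])
z=c["z_map"]; v,u=np.mgrid[0:400,0:640]
P=(np.stack([(u-c["cx"])/c["fx"]*z,(v-c["cy"])/c["fy"]*z,z],-1)-c["t"])@c["R"]
for r in range(166,206,2): print(r,[tuple((P[r,k]*1000).astype(int)) for k in (348,352,354,356,358,362)])
cv2.imwrite("pics/c4.png",cv2.resize(c["color"][140:220,315:395],(560,560),interpolation=2))
```

```text
[0.4599309  0.00690613 0.02963975] [0.33237611 0.04211827 0.65628054]
166 [(np.int64(491), np.int64(-8), np.int64(155)), (np.int64(490), np.int64(0), np.int64(157)), (np.int64(490), np.int64(4), np.int64(159)), (np.int64(454), np.int64(0), np.int64(118)), (np.int64(487), np.int64(12), np.int64(158)), (np.int64(483), np.int64(19), np.int64(156))]
168 [(np.int64(498), np.int64(-6), np.int64(158)), (np.int64(494), np.int64(1), np.int64(155)), (np.int64(492), np.int64(5), np.int64(155)), (np.int64(489), np.int64(8), np.int64(153)), (np.int64(493), np.int64(13), np.int64(159)), (np.int64(488), np.int64(21), np.int64(156))]
170 [(np.int64(499), np.int64(-5), np.int64(153)), (np.int64(497), np.int64(2), np.int64(153)), (np.int64(495), np.int64(6), np.int64(152)), (np.int64(492), np.int64(9), np.int64(150)), (np.int64(495), np.int64(14), np.int64(155)), (np.int64(492), np.int64(22), np.int64(155))]
172 [(np.int64(498), np.int64(-6), np.int64(145)), (np.int64(1194), np.int64(161), np.int64(965)), (np.int64(496), np.int64(6), np.int64(147)), (np.int64(465), np.int64(4), np.int64(113)), (np.int
[... 3765 characters left out ...]
64(12), np.int64(68)), (np.int64(451), np.int64(5), np.int64(-3)), (np.int64(452), np.int64(10), np.int64(0)), (np.int64(450), np.int64(19), np.int64(0))]
202 [(np.int64(486), np.int64(-5), np.int64(27)), (np.int64(510), np.int64(8), np.int64(62)), (np.int64(507), np.int64(12), np.int64(59)), (np.int64(459), np.int64(7), np.int64(-1)), (np.int64(456), np.int64(11), np.int64(-2)), (np.int64(456), np.int64(21), np.int64(0))]
204 [(np.int64(494), np.int64(-3), np.int64(30)), (np.int64(511), np.int64(9), np.int64(56)), (np.int64(510), np.int64(13), np.int64(56)), (np.int64(488), np.int64(13), np.int64(29)), (np.int64(484), np.int64(17), np.int64(25)), (np.int64(484), np.int64(26), np.int64(28))]
```

View pics/c4.png

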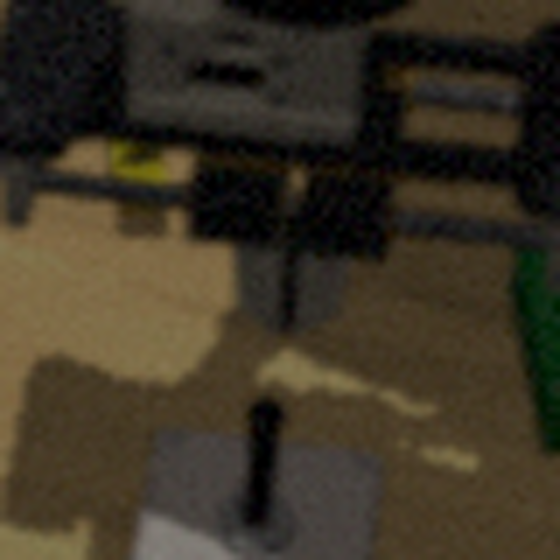

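The picture and depth agree: finger front at x≈0.472, tip end at z≈0.068, body bottom about 0.139. The shape matches the spec, but the reported TCP z reads about 39 mm low, so true tip z ≈ reported + 0.039. I go down 13 mm more and push gently.

arm_command --fingers '[1,1,1,1,1,1,1,1]' --travel '[[0,0,0.006],[0,0,0.012],[0,0,0.012],[-0.007,0,0.012],[-0.014,0,0.012],[-0.021,0,0.012],[-0.021,0,0.012],[-0.021,0,0.012]]' --dr '[[0,0,0],[0,0,0],[0,0,0],[0,0,0],[0,0,0],[0,0,0],[0,0,0],[0,0,0]]'

```text
time: 4.4
tool_pos: [0.4812, 0.0098, 0.0178]
tool_rot: [-3.142, 0.001, -3.002]
contact_force: [0.5, 0.8, -0.0]
opening: 0.0007
grip_force: 0.0
```

arm_command --fingers '[1,1,1,1,1,1,1,1]' --travel '[[-0.002,0,0],[-0.004,0,0],[-0.006,0,0],[-0.008,0,0],[-0.01,0,0],[-0.012,0,0],[-0.014,0,0],[-0.016,0,0]]' --dr '[[0,0,0],[0,0,0],[0,0,0],[0,0,0],[0,0,0],[0,0,0],[0,0,0],[0,0,0]]'

```text
time: 5.07
tool_pos: [0.4967, 0.012, 0.0178]
tool_rot: [3.142, 0.0, -3.002]
contact_force: [-1.8, -0.6, 1.5]
opening: 0.0007
grip_force: 1.1
```

arm_command --fingers '[1,1,1,1,1,1]' --travel '[[-0.002,0,0],[-0.004,0,0],[-0.006,0,0],[-0.008,0,0],[-0.01,0,0],[-0.012,0,0]]' --dr '[[0,0,0],[0,0,0],[0,0,0],[0,0,0],[0,0,0],[0,0,0]]'

```text
time: 5.57
tool_pos: [0.5084, 0.0137, 0.0177]
tool_rot: [3.141, -0.0, -3.002]
contact_force: [-1.9, -0.5, 1.1]
opening: 0.0005
grip_force: 1.2
```

The lever is moving, at about 2 N. I continue in small steps until the end stop.

arm_command --fingers '[1,1,1,1,1,1]' --travel '[[-0.002,0,0],[-0.004,0,0],[-0.006,0,0],[-0.007,0,0],[-0.008,0,0],[-0.009,0,0]]' --dr '[[0,0,0],[0,0,0],[0,0,0],[0,0,0],[0,0,0],[0,0,0]]'

```text
time: 6.07
tool_pos: [0.5169, 0.015, 0.0176]
tool_rot: [3.141, -0.001, -3.002]
contact_force: [-4.9, -0.4, -0.2]
opening: 0.0006
grip_force: 2.0
```

arm_command --fingers '[1,1,1]' --travel '[[-0.0007,0,0],[-0.0014,0,0],[-0.002,0,0]]' --dr '[[0,0,0],[0,0,0],[0,0,0]]'

```text
time: 6.32
tool_pos: [0.5173, 0.0151, 0.0173]
tool_rot: [3.141, -0.004, -3.002]
contact_force: [-7.8, -4.0, 1.7]
opening: 0.0004
grip_force: 4.1
```

The end stop is reached: 7.8 N and no further motion. I back off and raise.

arm_command --fingers '[1,1,1,1,1,1,1,1]' --travel '[[0.01,0,0],[0.03,0,0],[0.04,0,0],[0.04,0,-0.03],[0.04,0,-0.06],[0.04,0,-0.08],[0.04,0,-0.08],[0.04,0,-0.08]]' --dr '[[0,0,0],[0,0,0],[0,0,0],[0,0,0],[0,0,0],[0,0,0],[0,0,0],[0,0,0]]'

```text
time: 6.98
tool_pos: [0.4812, 0.0096, 0.099]
tool_rot: [-3.141, 0.005, -3.002]
contact_force: [0.7, 1.2, -0.5]
opening: 0.0003
grip_force: 0.0
```

```bash
python3 g.py .5105 -.179 .098 194
python3 - <<'E'
from h import *; from cell import *
c=read_camera("scene"); z=c["z_map"]; v,u=np.mgrid[0:400,0:640]
P=(np.stack([(u-c["cx"])/c["fx"]*z,(v-c["cy"])/c["fy"]*z,z],-1)-c["t"])@c["R"]
m=(abs(P[...,0]-.52)<.04)&(abs(P[...,1]-.0134)<.03)&(P[...,2]>.058)&(P[...,2]<.08)
print(m.sum(),np.median(P[m],0))
m=(abs(P[...,0]-.5105)<.025)&(abs(P[...,1]+.179)<.025)&(P[...,2]>.039)&(P[...,2]<.06)
print(m.sum(),P[m].mean(0),P[m].min(0),P[m].max(0))
E
```

```text
6.9833 [0.4812 0.0096 0.099 ] [-3.141  0.005 -3.002] travel [-0.0028 -0.1908  0.0012] dr [-0.07  0.27 -6.01] [ 0.7   1.17 -0.55] 0.00029513665767871616
29 [0.54118831 0.01329119 0.06882898]
119 [ 0.51338242 -0.18190272  0.04273278] [ 0.49696384 -0.19753316  0.03905592] [ 0.52895572 -0.16667049  0.04843009]
```

The lever tip is now at x≈0.54, so the light is on. Next, the round button at about (0.511, −0.180).

arm_command --fingers '[1,1,1,1,1,1,1,1]' --travel '[[-0.0035,-0.191,0.001],[-0.0035,-0.191,0.001],[-0.0035,-0.191,0.001],[-0.0035,-0.191,0.001],[-0.0035,-0.191,0.001],[-0.0035,-0.191,0.001],[-0.0035,-0.191,0.001],[-0.0035,-0.191,0.001]]' --dr '[[0,0,-6],[0,0,-6],[0,0,-6],[0,0,-6],[0,0,-6],[0,0,-6],[0,0,-6],[0,0,-6]]'

```text
time: 7.7
tool_pos: [0.5088, -0.1781, 0.0954]
tool_rot: [3.139, -0.002, -2.898]
contact_force: [-1.1, 0.2, -0.7]
opening: 0.0005
grip_force: 0.0
```

arm_command --fingers '[1,1,1,1,1,1,1]' --travel '[[0,0,0.02],[0,0,0.04],[0,0,0.06],[0,0,0.07],[0,0,0.075],[0,0,0.075],[0,0,0.075]]' --dr '[[0,0,0],[0,0,0],[0,0,0],[0,0,0],[0,0,0],[0,0,0],[0,0,0]]'

```text
time: 8.28
tool_pos: [0.51, -0.1787, 0.0223]
tool_rot: [-3.141, 0.001, -2.897]
contact_force: [0.6, -0.4, 0.7]
opening: 0.0007
grip_force: 0.0
```

```bash
python3 g.py .511 -.1795 .01 194
python3 - <<'E'
from h import *; from cell import *
c=read_camera("scene"); z=c["z_map"]; v,u=np.mgrid[0:400,0:640]
P=(np.stack([(u-c["cx"])/c["fx"]*z,(v-c["cy"])/c["fy"]*z,z],-1)-c["t"])@c["R"]
m=(abs(P[...,0]-.515)<.025)&(abs(P[...,1]+.179)<.022)&(P[...,2]>.052)&(P[...,2]<.095)
print(m.sum(),np.percentile(P[m],[1,50,99],axis=0).round(4))
cv2.imwrite("pics/c5.png",cv2.resize(c["color"][140:230,225:325],(800,600),interpolation=2))
E
```

```text
8.2833 [ 0.51   -0.1787  0.0223] [-3.141e+00  1.000e-03 -2.897e+00] travel [-0.0007 -0.001   0.0123] dr [-0.02  0.04  0.03] [ 0.61 -0.39  0.74] 0.0006565866998134422
134 [[ 0.5156 -0.1954  0.0612]
 [ 0.5219 -0.1788  0.0827]
 [ 0.528  -0.1614  0.0947]]
```

View pics/c5.png

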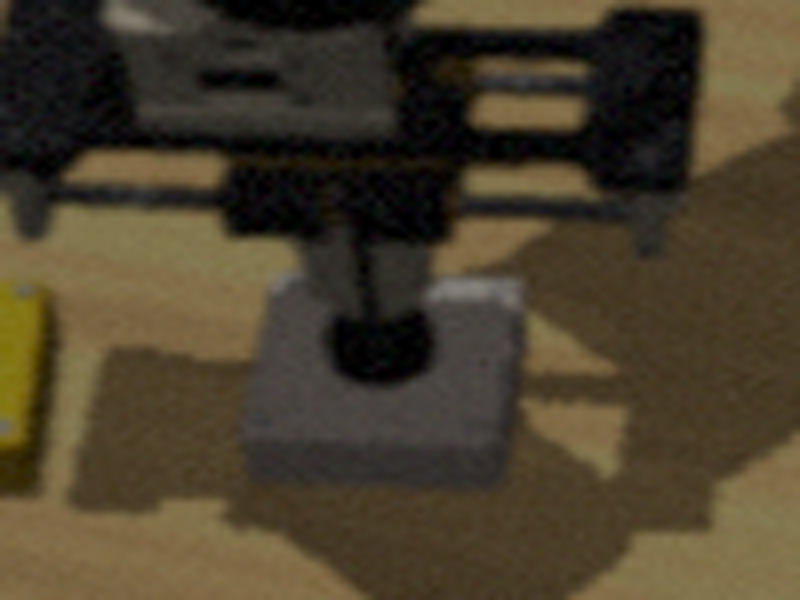

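The picture shows the fingertips centred above the white box's round button (about (380,345) in the crop), roughly 17 mm over it. I lower gradually.

arm_command --fingers '[1,1,1,1,1,1]' --travel '[[-0.001,-0.001,0.005],[-0.001,-0.001,0.01],[-0.001,-0.001,0.013],[-0.001,-0.001,0.015],[-0.001,-0.001,0.016],[-0.001,-0.001,0.016]]' --dr '[[0,0,0],[0,0,0],[0,0,0],[0,0,0],[0,0,0],[0,0,0]]'

```text
time: 8.83
tool_pos: [0.5106, -0.1797, 0.0054]
tool_rot: [3.141, -0.0, -2.898]
contact_force: [-0.1, -0.0, -0.4]
opening: 0.0002
grip_force: 0.0
```

arm_command --fingers '[1,1,1,1,1]' --travel '[[0,0,0.001],[0,0,0.002],[0,0,0.003],[0,0,0.003],[0,0,0.003]]' --dr '[[0,0,0],[0,0,0],[0,0,0],[0,0,0],[0,0,0]]'

```text
time: 9.25
tool_pos: [0.5109, -0.1798, 0.0029]
tool_rot: [-3.141, 0.0, -2.897]
contact_force: [-0.5, -0.3, 2.4]
opening: 0.0007
grip_force: 1.1
```

arm_command --fingers '[1,1,1,1]' --travel '[[0,0,0.001],[0,0,0.002],[0,0,0.002],[0,0,0.002]]' --dr '[[0,0,0],[0,0,0],[0,0,0],[0,0,0]]'

```text
time: 9.58
tool_pos: [0.5109, -0.1798, 0.0008]
tool_rot: [-3.141, 0.0, -2.898]
contact_force: [0.3, -0.9, 1.9]
opening: 0.0005
grip_force: 1.5
```

arm_command --fingers '[1,1,1,1,1]' --travel '[[0,0,0.001],[0,0,0.002],[0,0,0.003],[0,0,0.003],[0,0,0.003]]' --dr '[[0,0,0],[0,0,0],[0,0,0],[0,0,0],[0,0,0]]'

```text
time: 10.0
tool_pos: [0.5109, -0.1798, -0.0022]
tool_rot: [-3.141, 0.0, -2.897]
contact_force: [-0.0, -0.9, 4.4]
opening: 0.0007
grip_force: 2.2
```

arm_command --fingers '[1,1,1,1]' --travel '[[0,0,0.0007],[0,0,0.0015],[0,0,0.0015],[0,0,0.0015]]' --dr '[[0,0,0],[0,0,0],[0,0,0],[0,0,0]]'

```text
time: 10.33
tool_pos: [0.511, -0.1799, -0.0032]
tool_rot: [-3.141, 0.0, -2.897]
contact_force: [-1.6, -0.5, 8.8]
opening: 0.0001
grip_force: 4.4
```

The button has bottomed: 8.8 N against a 5 N spring, and the motion has stalled. I draw away.

arm_command --fingers '[1,1,1,1,1,1,1,1]' --travel '[[0,0,-0.005],[0,0,-0.015],[0,0,-0.035],[0,0,-0.065],[0,0,-0.1],[0,0,-0.12],[0,0,-0.12],[0,0,-0.12]]' --dr '[[0,0,0],[0,0,0],[0,0,0],[0,0,0],[0,0,0],[0,0,0],[0,0,0],[0,0,0]]'

```text
time: 11.0
tool_pos: [0.5111, -0.1798, 0.1174]
tool_rot: [-3.141, 0.002, -2.897]
contact_force: [-0.6, 0.4, -0.9]
opening: 0.0009
grip_force: 0.0
```

Run:
```python
from h import *; from cell import *
c=read_camera("scene"); z=c["z_map"]; v,u=np.mgrid[0:400,0:640]
P=(np.stack([(u-c["cx"])/c["fx"]*z,(v-c["cy"])/c["fy"]*z,z],-1)-c["t"])@c["R"]
m=(abs(P[...,0]-.52)<.04)&(abs(P[...,1]-.0134)<.03)&(P[...,2]>.058)&(P[...,2]<.08)
print(m.sum(),np.median(P[m],0))
m=np.hypot(P[...,0]-.512,P[...,1]+.18)<.012
print("button z",np.median(P[m],0))
print(observe()["contact_force"])
cv2.imwrite("pics/c6.png",c["color"])
```

```text
29 [0.54128725 0.01361922 0.06924612]
button z [ 0.51744837 -0.17915141  0.18317751]
[-0.05223582 -0.04259504 -0.37836174]
```

View pics/c6.png

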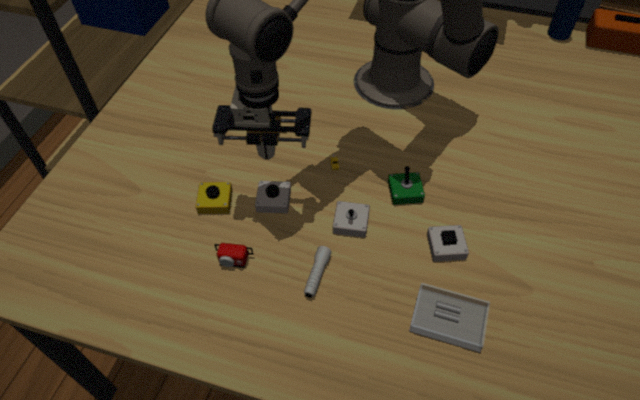

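The lever at (351,213) now leans towards the camera (on), the round button at (272,191) is back up, the loose items lie where they were, and the gripper is clear. I hand in.

```bash
python3 -c "
from cell import *
print(hand_in())"
```

```text
the job is handed in; nothing more can be done
None
```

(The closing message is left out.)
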